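Find the concealed catch of a leak alarm and pop its battery door

ROBOT

A 7-joint arm with a two-finger parallel gripper is mounted at the origin on the work surface. World frame = base frame: x ahead of the robot, y to its left, z up, the work surface at z = 0. Lengths are in m, angles in rad, forces in N, time in s.
With the tool pointing down it reaches from about 0.35 to 0.9 m from the base axis. Payload 19.9 kg.
Tool frame: the origin (TCP) lies at the very end of the fingers, on their centre line; the grasp point (between the pads) lies env.pinch_z behind it (env.pinch_z is the distance from the TCP to the grasp point, in m); x points along the fingers, y is the direction in which the jaws open and shut, and the axes are right-handed (so a half turn about x gives the same grasp; the last joint's range is limited). The gripper opens to 94 mm and grips with 3 to 60 N. Pads are 16 mm wide; open, the fingers measure 119 mm over their backs; the gripper's body (75 mm by 177 mm) begins 78 mm behind the grasp point.
Start: joints at [-1.347, 0.417, -0.01, 1.614, 0.005, 1.111, -0.053], TCP at [0.164, 0.603, 0.205] pointing down, gripper open.
Joint ranges: [-2.81, 2.81], [-0.39, 2.02], [-1.27, 1.25], [0.06, 2.57], [-1.19, 4.33], [0.19, 2], [-2.82, 2.82]. Speed limits (rad/s): [1.89, 1.89, 2.39, 2.39, 3.01, 3.01, 3.01].

INTERFACE

Orientations are given as a unit quaternion [w, x, y, z].
In Python, from station import env gives the robot as it stands. The module is installed in compiled form; this text tells all that it offers.
- The arm moves only by the tool servo_tool, never from a script. Its argument "plan" is a list that holds one entry, the list of rows, each a list of 7 numbers: the shift along the world's x, y, z in m, then the turn, a rotation vector about the world's x, y, z in rad, then the finger opening in m, from 0 to 0.094. A call has 1 to 10 rows; each row shifts and turns the commanded pose from where the row before left it; what a row does not reach is not made up. A row lasts 1/12 s, in which the tool goes at most 41.7 mm and 7.16 degrees, less where a joint would pass 70% of its speed; a pose out of reach is approached as far as the arm can. A call is refused whole if a number of a shift passes 0.0417 or a number of a turn 0.125, either way. A call with a gripper value outside its range is refused whole. The fingers move at their own pace and stop on an object; the grip force is fixed at half the most. Time passes only in rows, so rows that do not move let the fingers close. It gives the time, the measured TCP pose, the force and the opening at its end, in the units of the state.
- env.state(): the state, without advancing time (a new reading comes with each control period).
- env.capture(name): name is "side" or "top" or "wrist"; returns the picture (420x560x3 uint8, red, green, blue); there is no depth.
- env.camera_info(name): a dict with "camera_matrix" (3x3 intrinsics, pixels), "R" (3x3) and "t" (3): a world point X has camera coordinates R X + t; the wrist camera has in their place "tool_from_camera" (4x4, takes a point from camera to tool coordinates, whose origin is the TCP and whose axes are the tool frame's). Camera axes: x right, y down, z forward; pixel columns grow to the right and rows downward; lengths in m; the calibration is good to about 2 mm. A picture is of the moment at which its call begins: read the wrist's pose just before it. camera_info takes no time and is no camera call.
- env.job_done(): hands the job in, once; it reports no verdict.
The state is a dict: "t": time; "joint_positions": joint angles; "qvel": joint speeds; "tau": joint torques, N m; "position": TCP position; "ee_rot": TCP orientation; "wrist_force": force on the tool from outside, world axes, zero at the start; "torque": the same for the moment, N m; "opening": finger opening in m.
Only numpy, scipy, OpenCV 4.12 (cv2) and the standard library are available. Lean on these libraries where they do the work, as an engineer would, in place of code of your own. Each camera call takes 0.05 s, during which the arm holds its last target. There are 200 camera calls.

TASK

The battery door of the leak alarm on the cement is held by a concealed catch under one of the four identical recessed square pads in its flat top panel; the other three are stiff blank covers that hardly give. Feel across the pads with closed fingertips, pressing gently, until you find the one that sinks in, and press that one in until the battery door springs up by itself; then take the hand away. Do not press on the door or pull at it, and do not move or lift any of the things standing around.

Things in the scene. Friction and masses are not known exactly. Their poses are not given: they have to be found in the camera images.
- unit: Leak alarm, a flat box screwed to the cement, 170 (its x) x 250 (its y) x 55 mm high, grey sides, off-white flat top panel; cannot move. Origin: centre of its underside, on the cement; z up. The row of four pads runs along its y in the near half (x = -45 mm); the battery door is in the other half (x +12 to +79 mm, y -53 to +53 mm). It stands turned up to 0.4 rad either way.
- panel (a point): Centre of the alarm's flat top panel, on its face, 55 mm above the cement; axes as the alarm's.
- pad0 (a point): Centre of the top of the square pad number 1 of 4, at x = -45 mm, y = -81 mm of the alarm. Pads are light grey, 42 x 42 mm, in 44 mm square wells, their tops 2 mm below the panel face when at rest; 54 mm from pad to pad. All look alike. One of the four (a different one each time, not told) is the catch; the others are blanks on stiff rubber, which give less than 1 mm at 15 N. The point stays at the rest height.
- pad1 (a point): Centre of the top of the square pad number 2 of 4, at x = -45 mm, y = -27 mm of the alarm. Pads are light grey, 42 x 42 mm, in 44 mm square wells, their tops 2 mm below the panel face when at rest; 54 mm from pad to pad. All look alike. One of the four (a different one each time, not told) is the catch; the others are blanks on stiff rubber, which give less than 1 mm at 15 N. The point stays at the rest height.
- pad2 (a point): Centre of the top of the square pad number 3 of 4, at x = -45 mm, y = +27 mm of the alarm. Pads are light grey, 42 x 42 mm, in 44 mm square wells, their tops 2 mm below the panel face when at rest; 54 mm from pad to pad. All look alike. One of the four (a different one each time, not told) is the catch; the others are blanks on stiff rubber, which give less than 1 mm at 15 N. The point stays at the rest height.
- pad3 (a point): Centre of the top of the square pad number 4 of 4, at x = -45 mm, y = +81 mm of the alarm. Pads are light grey, 42 x 42 mm, in 44 mm square wells, their tops 2 mm below the panel face when at rest; 54 mm from pad to pad. All look alike. One of the four (a different one each time, not told) is the catch; the others are blanks on stiff rubber, which give less than 1 mm at 15 N. The point stays at the rest height.
- catch (a joint): How far the catch pad is pressed in: 0 at rest, 0.005 m fully in. Spring: gives way at about 2 N, 5.6 N fully in; it lets the door go at about 0.003 m. It springs back when left.
- battery_door (a joint): Angle of the battery door, a 66 x 106 x 4 mm flap flush with the panel, hinged along its far edge (the alarm's +x side): 0 shut, 0.55 rad sprung up against its stop. It is sprung and opens by itself, and stays up, once the catch is pressed; its near edge then stands about 35 mm above the panel.
- door_edge (a point): Middle of the top of the battery door's free edge (the one towards the pads); level with the panel when shut, 35 mm above it when open.
- tin: Bystander: closed white polish tin with twist cap, 68 mm across, 50 mm high, upright on the cement beside the alarm. Origin: centre of its underside.
- coupler: Bystander: grey PVC pipe coupler, an open ring 60 mm across, 60 mm high, upright on the cement beside the alarm. Origin: centre of its underside.
- shower_head: Bystander: chrome shower head standing on its 92 mm round face, neck up, 72 mm high, beyond the alarm. Origin: centre of its underside.
- scoop: Bystander: blue plastic scoop, bowl 70 x 60 x 35 mm with an 85 mm handle along its -x, beyond the alarm. Origin: centre of the bowl's underside.

How it is judged:
By the outcome, as a careful person would: the job done as asked, in the order asked, and still so for the second after the job is handed in, with the robot touching nothing.
It also fails if it takes over 48 s, if anything falls off the work surface, if the arm or the gripper's body presses on something with over 40 N, if the wrist force passes 120 N, or if a joint passes its speed limit or range.

## Working session

There is one attempt and no reset: what is moved stays moved. The work goes in short steps, Python scripts to look and compute and a tool call to move; the robot and the scene stay as the last step left them, time stands still between calls to the robot, and variables do not carry over. Pictures are saved under pics/ and viewed, about 8 in all and at most 12, crops included, and the job is handed in when it is done.

Besides the shell and the picture viewer there is one more tool, called after "Emit:" as name([rows], argument=value, ...), one row to a line, values as JSON. servo_tool: Moves the arm, as the interface text tells. Its arguments: {"type":"object","properties":{"plan":{"type":"array","items":{"type":"array","items":{"type":"array","items":{"type":"number"}}}}},"required":["plan"]}

```bash
mkdir -p pics; python3 - <<'E'
from station import env
import cv2,numpy as np
s=env.state();print(s['t'],s['position'],s['ee_rot'],s['wrist_force'],env.pinch_z)
for n in("top","side"):
    cv2.imwrite(f"pics/{n}0.png",env.capture(n)[:,:,::-1])
    c=env.camera_info(n);print(n,c)
E
```

```text
0.0 [0.16406939 0.6026904  0.20481135] [ 0.70084232  0.09326124  0.70090067 -0.09413098] [0.12040978 0.01666622 0.1139446 ] 0.0188
top {'camera_matrix': array([[400.43500031,   0.        , 273.69601791],
       [  0.        , 400.43500031, 208.90600146],
       [  0.        ,   0.        ,   1.        ]]), 'R': array([[-0.00388764, -0.99994776, -0.00945332],
       [-0.99875644,  0.00435254, -0.04966522],
       [ 0.04970377,  0.00924849, -0.99872118]]), 't': array([0.05455134, 0.6438499 , 0.76990351])}
side {'camera_matrix': array([[400.64144301,   0.        , 277.20138481],
       [  0.        , 400.64144301, 214.47667421],
       [  0.        ,   0.        ,   1.        ]]), 'R': array([[ 0.946495  , -0.32193189, -0.0225181 ],
       [-0.18582342, -0.48662158, -0.85362117],
       [ 0.26385008,  0.81213256, -0.52040738]]), 't': array([-0.60481785,  0.19859833,  0.72018812])}
```

View pics/top0.png

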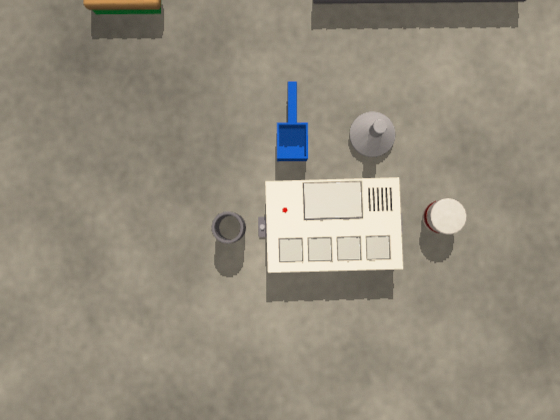

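View pics/side0.png

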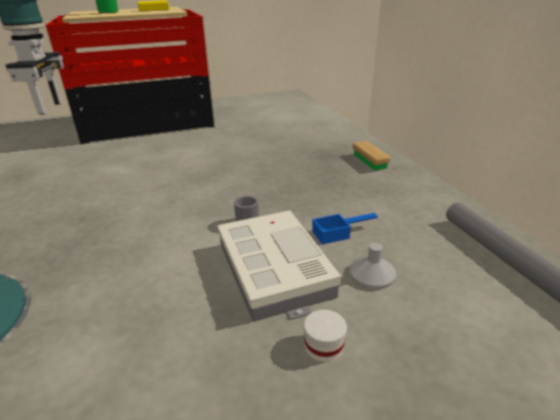

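The top view shows the panel with corners at about (265,181), (400,178), (403,269) and (268,272). The four pads are at about (291,250), (320,249), (349,248) and (378,247), and the door is at (333,200), shut. The side view agrees, and the bystanders are clear of the pad row.

```bash
cat > h.py <<'E'
import cv2,numpy as np
from station import env
def ray(n,uv,z):
    c=env.camera_info(n);R,t=c['R'],c['t']
    d=R.T@np.linalg.inv(c['camera_matrix'])@np.r_[uv,1.];o=-R.T@t
    return o+d*(z-o[2])/d[2]
E
python3 - <<'E'
from h import *
from scipy.spatial.transform import Rotation as Ro
im=cv2.imread('pics/top0.png')
m=((im.min(2)>150)*255).astype('uint8')
m=cv2.morphologyEx(m,cv2.MORPH_CLOSE,np.ones((7,7)))
c=max(cv2.findContours(m,0,2)[0],key=cv2.contourArea)
r=cv2.minAreaRect(c);P=np.array([ray('top',p,.055) for p in cv2.boxPoints(r)])
print(r,P);C=P.mean(0)
# side lengths
print(np.linalg.norm(P-np.roll(P,1,0),axis=1))
e=[P[(i+1)%4]-P[i] for i in range(4)];e=max(e,key=lambda v:np.linalg.norm(v)+ (1e-3 if v[1]>0 else 0))
if e[1]<0:e=-e
yh=e/np.linalg.norm(e);xh=np.array([yh[1],-yh[0],0]);print('yaw',np.arctan2(xh[1],xh[0]),'C',C)
for i,y in enumerate((-81,-27,27,81)):print(i,C-.045*xh+y/1000*yh)
for uv in((378,247),(349,248),(320,249),(291,250)):print(ray('top',uv,.053))
s=env.state();q=s['ee_rot'];print(Ro.from_quat([*q[1:],q[0]]).as_matrix().round(3))
E
```

```text
((329.74896240234375, 224.45700073242188), (92.6113510131836, 143.2517852783203), 88.59136962890625) [[ 0.69664884  0.08260164  0.055     ]
 [ 0.70190941 -0.18508756  0.055     ]
 [ 0.52999781 -0.1859221   0.055     ]
 [ 0.52429454  0.07869566  0.055     ]]
[0.17239856 0.26774089 0.17191363 0.26467921]
yaw 0.019649222147623865 C [ 0.61321265 -0.05242809  0.055     ]
0 [ 0.56981282 -0.13429661  0.055     ]
1 [ 0.56875183 -0.08030703  0.055     ]
2 [ 0.56769084 -0.02631746  0.055     ]
3 [0.56662985 0.02767212 0.055     ]
[ 0.57052983 -0.14197387  0.053     ]
[ 0.56886346 -0.08816006  0.053     ]
[ 0.56719523 -0.0342862   0.053     ]
[0.56552514 0.01964781 0.053     ]
[[-0.     0.263  0.965]
 [-0.001  0.965 -0.263]
 [-1.    -0.001  0.   ]]
```

Pads 1–4 are at about (0.5705,-0.142), (0.569,-0.088), (0.567,-0.034) and (0.5655,0.0195), with a yaw of about 0.03. I'm moving over the last one (pad3) and closing the fingers on the way.

Emit:
servo_tool([
  [[0.02,-0.029,0,0,0,0.03,0],[0.02,-0.029,0,0,0,0.03,0],[0.02,-0.029,0,0,0,0.03,0],[0.02,-0.029,0,0,0,0.03,0],[0.02,-0.029,0,0,0,0.03,0],[0.02,-0.029,0,0,0,0.03,0],[0.02,-0.029,0,0,0,0.03,0],[0.02,-0.029,0,0,0,0.03,0],[0.02,-0.029,0,0,0,0.03,0],[0.02,-0.029,0,0,0,0.03,0]],
])

```text
t: 0.93
position: [0.3647, 0.3113, 0.2053]
ee_rot: [0.707, -0.013, 0.707, 0.013]
wrist_force: [0.9, 1.1, -0.8]
opening: 0.0307
```

Emit:
servo_tool([
  [[0.02,-0.029,0,0,0,0,0],[0.02,-0.029,0,0,0,0,0],[0.02,-0.029,0,0,0,0,0],[0.02,-0.029,0,0,0,0,0],[0.02,-0.029,0,0,0,0,0],[0.02,-0.029,0,0,0,0,0],[0.02,-0.029,0,0,0,0,0],[0.02,-0.029,0,0,0,0,0],[0.02,-0.029,0,0,0,0,0],[0.02,-0.029,0,0,0,0,0]],
])

```text
t: 1.77
position: [0.5648, 0.0214, 0.2053]
ee_rot: [0.707, -0.012, 0.707, 0.012]
wrist_force: [0.3, 0.7, 0.3]
opening: 0.0002
```

Emit:
servo_tool([
  [[0,0,-0.02,0,0,0,0],[0,0,-0.02,0,0,0,0],[0,0,0,0,0,0,0],[0,0,0,0,0,0,0]],
])

```text
t: 2.1
position: [0.5636, 0.0231, 0.165]
ee_rot: [0.706, -0.012, 0.708, 0.012]
wrist_force: [-0.2, 0.6, 0.8]
opening: 0.0007
```

```bash
python3 - <<'E'
from h import *
s=env.state();print(s['t'],s['position'],s['ee_rot'],s['wrist_force'],s['opening'])
cv2.imwrite('pics/w1.png',env.capture('wrist')[:,:,::-1])
c=env.camera_info('wrist');print(c)
E
```

```text
2.1 [0.56355134 0.02306821 0.16497384] [ 0.70629168 -0.01229429  0.70771282  0.01197818] [-0.21903367  0.64905882  0.82627581] 0.0006950563499280795
{'camera_matrix': array([[354.68590085,   0.        , 282.84125851],
       [  0.        , 354.68590085, 210.6354888 ],
       [  0.        ,   0.        ,   1.        ]]), 'tool_from_camera': array([[ 2.68343933e-04, -2.83385118e-01,  9.59006154e-01,
        -1.79352725e-01],
       [ 9.99999947e-01, -1.00606601e-04, -3.09543720e-04,
        -7.88870518e-04],
       [ 1.84202433e-04,  9.59006186e-01,  2.83385076e-01,
        -8.26374655e-02],
       [ 0.00000000e+00,  0.00000000e+00,  0.00000000e+00,
         1.00000000e+00]])}
```

View pics/w1.png

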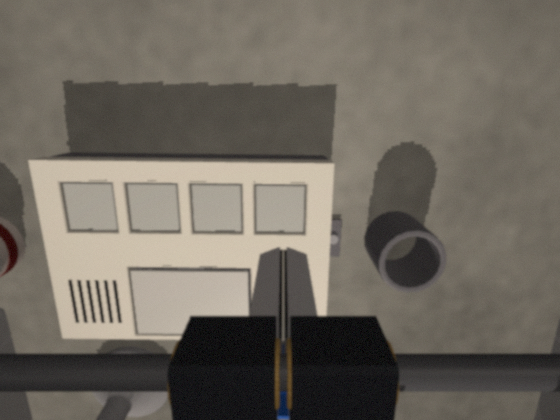

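The wrist view shows the pads at (90,207), (153,208), (217,208) and (280,209). The fingertips are at (283,250), still high above the panel.

```bash
python3 - <<'E'
from h import *
from scipy.spatial.transform import Rotation as Ro
c=env.camera_info('wrist');T=c['tool_from_camera'];K=c['camera_matrix']
q=[.70629168,-.01229429,.70771282,.01197818];R=Ro.from_quat([*q[1:],q[0]]).as_matrix();p=np.array([.56355,.02307,.16497])
for uv in((90,207),(153,208),(217,208),(280,209)):
    d=R@T[:3,:3]@np.linalg.inv(K)@np.r_[uv,1.];o=R@T[:3,3]+p
    print((o+d*(.053-o[2])/d[2]).round(4))
E
```

```text
[ 0.5692 -0.1425  0.053 ]
[ 0.5683 -0.0888  0.053 ]
[ 0.5664 -0.0341  0.053 ]
[0.5654 0.0198 0.053 ]
```

Emit:
servo_tool([
  [[0.002,-0.003,-0.03,0,0,0,0],[0,0,-0.03,0,0,0,0],[0,0,-0.03,0,0,0,0],[0,0,-0.011,0,0,0,0],[0,0,0,0,0,0,0],[0,0,0,0,0,0,0]],
])

```text
t: 2.65
position: [0.5668, 0.0202, 0.0658]
ee_rot: [0.707, -0.012, 0.707, 0.012]
wrist_force: [0.5, -0.1, 2.0]
opening: 0.0008
```

Emit:
servo_tool([
  [[0,0,-0.003,0,0,0,0],[0,0,-0.003,0,0,0,0],[0,0,0,0,0,0,0],[0,0,-0.002,0,0,0,0],[0,0,0,0,0,0,0],[0,0,0,0,0,0,0]],
])

```text
t: 3.15
position: [0.5662, 0.02, 0.0566]
ee_rot: [0.707, -0.012, 0.707, 0.012]
wrist_force: [-0.1, -0.5, 0.1]
opening: 0.0006
```

Emit:
servo_tool([
  [[0,0,-0.002,0,0,0,0],[0,0,0,0,0,0,0],[0,0,0,0,0,0,0]],
])

```text
t: 3.4
position: [0.5661, 0.02, 0.0543]
ee_rot: [0.707, -0.012, 0.707, 0.012]
wrist_force: [1.1, 0.3, 0.3]
opening: 0.0005
```

Emit:
servo_tool([
  [[0,0,-0.001,0,0,0,0],[0,0,0,0,0,0,0],[0,0,0,0,0,0,0]],
])

```text
t: 3.65
position: [0.5662, 0.02, 0.0534]
ee_rot: [0.707, -0.012, 0.707, 0.012]
wrist_force: [-0.2, 0.3, -0.2]
opening: 0.0002
```

Emit:
servo_tool([
  [[0,0,-0.001,0,0,0,0],[0,0,0,0,0,0,0],[0,0,0,0,0,0,0]],
])

```text
t: 3.9
position: [0.5662, 0.02, 0.0529]
ee_rot: [0.707, -0.012, 0.707, 0.012]
wrist_force: [-3.3, 0.0, 10.8]
opening: 0.0005
```

Pad3 gives 10.8 N with almost no travel, so it is a blank. Next is pad2.

Emit:
servo_tool([
  [[0,0,0.012,0,0,0,0],[0,0,0,0,0,0,0],[0.0005,-0.027,0,0,0,0,0],[0.0005,-0.027,0,0,0,0,0],[0,0,0,0,0,0,0],[0,0,-0.006,0,0,0,0],[0,0,-0.004,0,0,0,0],[0,0,0,0,0,0,0],[0,0,0,0,0,0,0]],
])

```text
t: 4.65
position: [0.567, -0.033, 0.054]
ee_rot: [0.707, -0.012, 0.707, 0.013]
wrist_force: [-0.2, 0.2, -0.0]
opening: 0.0006
```

Emit:
servo_tool([
  [[0,0,-0.001,0,0,0,0],[0,0,0,0,0,0,0],[0,0,0,0,0,0,0]],
])

```text
t: 4.9
position: [0.5672, -0.0336, 0.0534]
ee_rot: [0.707, -0.012, 0.707, 0.012]
wrist_force: [0.0, -0.6, 0.5]
opening: 0.001
```

Emit:
servo_tool([
  [[0,0,-0.001,0,0,0,0],[0,0,0,0,0,0,0],[0,0,0,0,0,0,0]],
])

```text
t: 5.15
position: [0.5673, -0.0337, 0.0529]
ee_rot: [0.707, -0.012, 0.707, 0.012]
wrist_force: [-3.1, 1.7, 9.9]
opening: 0.0005
```

Pad2 is also a blank. Next is pad1.

Emit:
servo_tool([
  [[0,0,0.012,0,0,0,0],[0,0,0,0,0,0,0],[0.001,-0.027,0,0,0,0,0],[0.0005,-0.027,0,0,0,0,0],[0,0,0,0,0,0,0],[0,0,-0.006,0,0,0,0],[0,0,-0.004,0,0,0,0],[0,0,0,0,0,0,0],[0,0,0,0,0,0,0]],
])

```text
t: 5.9
position: [0.5685, -0.087, 0.054]
ee_rot: [0.707, -0.012, 0.707, 0.013]
wrist_force: [0.3, 0.0, 0.1]
opening: 0.0005
```

Emit:
servo_tool([
  [[0,0,-0.001,0,0,0,0],[0,0,0,0,0,0,0],[0,0,0,0,0,0,0]],
])

```text
t: 6.15
position: [0.5687, -0.0876, 0.0534]
ee_rot: [0.707, -0.012, 0.707, 0.012]
wrist_force: [1.0, -0.3, -0.6]
opening: 0.0004
```

Emit:
servo_tool([
  [[0,0,-0.001,0,0,0,0],[0,0,0,0,0,0,0],[0,0,0,0,0,0,0]],
])

```text
t: 6.4
position: [0.5688, -0.0877, 0.0529]
ee_rot: [0.707, -0.012, 0.707, 0.012]
wrist_force: [-3.2, 2.3, 9.5]
opening: 0.0003
```

Pad1 is a blank too. Next is pad0.

Emit:
servo_tool([
  [[0,0,0.012,0,0,0,0],[0,0,0,0,0,0,0],[0.001,-0.027,0,0,0,0,0],[0.0005,-0.027,0,0,0,0,0],[0,0,0,0,0,0,0],[0,0,-0.006,0,0,0,0],[0,0,-0.004,0,0,0,0],[0,0,0,0,0,0,0],[0,0,0,0,0,0,0]],
])

```text
t: 7.15
position: [0.5701, -0.141, 0.054]
ee_rot: [0.707, -0.012, 0.707, 0.013]
wrist_force: [0.5, 0.1, 0.4]
opening: 0.0005
```

Emit:
servo_tool([
  [[0,0,-0.001,0,0,0,0],[0,0,0,0,0,0,0],[0,0,0,0,0,0,0]],
])

```text
t: 7.4
position: [0.5702, -0.1416, 0.0535]
ee_rot: [0.707, -0.012, 0.707, 0.012]
wrist_force: [0.1, -0.3, 0.5]
opening: 0.0007
```

Emit:
servo_tool([
  [[0,0,-0.001,0,0,0,0],[0,0,0,0,0,0,0],[0,0,0,0,0,0,0]],
])

```text
t: 7.65
position: [0.5703, -0.1417, 0.0525]
ee_rot: [0.707, -0.012, 0.707, 0.012]
wrist_force: [-0.4, 2.0, 2.4]
opening: 0.0004
```

Pad0 gives way at about 2.4 N. I'll press it in to about 4 mm.

Emit:
servo_tool([
  [[0,0,-0.001,0,0,0,0],[0,0,0,0,0,0,0],[0,0,-0.001,0,0,0,0],[0,0,0,0,0,0,0],[0,0,0,0,0,0,0]],
])

```text
t: 8.07
position: [0.5701, -0.1422, 0.0503]
ee_rot: [0.707, -0.012, 0.707, 0.012]
wrist_force: [0.7, 0.7, 1.4]
opening: 0.0006
```

Emit:
servo_tool([
  [[0,0,-0.001,0,0,0,0],[0,0,0,0,0,0,0],[0,0,-0.0007,0,0,0,0],[0,0,0,0,0,0,0],[0,0,0,0,0,0,0],[0,0,0,0,0,0,0]],
])

```text
t: 8.57
position: [0.5701, -0.1422, 0.0488]
ee_rot: [0.707, -0.012, 0.707, 0.012]
wrist_force: [-1.5, 0.3, 4.8]
opening: 0.0004
```

```bash
python3 - <<'E'
from h import *
a=cv2.resize(env.capture('side')[180:330,190:390],None,fx=2,fy=2)
cv2.imwrite('pics/s2.png',a[:,:,::-1])
E
```

```text
(no output)
```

View pics/s2.png

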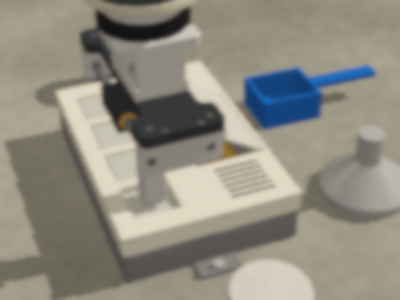

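The view shows the tip in the pad0 well, and what looks like the raised door edge with an orange interior at about (230,150). I'll lift straight up, then look again.

Emit:
servo_tool([
  [[0,0,0.008,0,0,0,0],[0,0,0.025,0,0,0,0],[0,0,0.03,0,0,0,0],[-0.01,0,0.03,0,0,0,0],[-0.03,0,0.02,0,0,0,0],[-0.03,0,0.02,0,0,0,0],[-0.03,0,0,0,0,0,0],[-0.03,0,0,0,0,0,0],[0,0,0,0,0,0,0],[0,0,0,0,0,0,0]],
])

```text
t: 9.45
position: [0.4395, -0.142, 0.1825]
ee_rot: [0.707, -0.012, 0.707, 0.012]
wrist_force: [1.2, -0.6, 0.2]
opening: 0.0003
```

```bash
python3 - <<'E'
from h import *
a=cv2.resize(env.capture('side')[180:370,190:410],None,fx=2,fy=2)
b=cv2.resize(env.capture('top')[60:290,190:480],None,fx=1.3,fy=1.652)
b=cv2.resize(b,(380,380))
cv2.imwrite('pics/s3.png',np.hstack([cv2.resize(a,(420,380)),b])[:,:,::-1])
s=env.state();print(s['t'],s['position'],s['wrist_force'])
E
```

```text
9.55 [ 0.44083899 -0.14193293  0.18211402] [ 1.00758438 -0.03056106 -0.13619275]
```

View pics/s3.png

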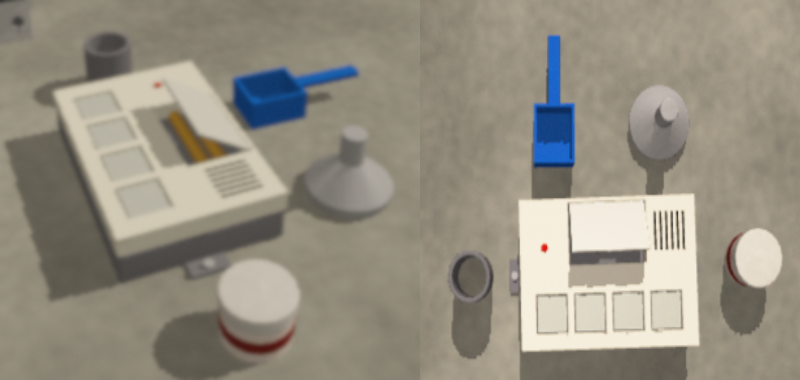

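The door is up, with the batteries visible in the side half at about (190,130). The hand is clear and the bystanders are where they were.

```bash
python3 -c "
from station import env
print(env.job_done())"
```

```text
the job is handed in; nothing more can be done
None
```

The battery door is open and the job is handed in. I pressed each pad gently with closed fingertips, starting at pad number 4:

- **Pads 4, 3 and 2:** these were stiff, giving about 10 N with almost no travel.
- **Pad 1 (pad0):** this was the catch. It gave way at about 2.4 N, and I pressed it in about 4 mm at 4.8 N.

I then lifted the hand away, at about 9.5 s of the 48 s allowed. The last side and top pictures show the door standing up, the bystanders where they were, and the arm clear of everything with wrist force near zero. No check failed. In the first top-view measurement, a lug on the alarm's side threw off the panel outline, so I used the pad pixels instead. The wrist camera agreed with those to about 1 mm.

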